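# Pack the comparator's accessory case in layers

## Robot

A 7-joint arm with a two-finger parallel gripper is mounted at the origin on the work surface. World frame = base frame: x ahead of the robot, y to its left, z up, the work surface at z = 0. Lengths are in m, angles in rad, forces in N, time in s.
With the tool pointing down it reaches from about 0.4 to 0.85 m from the base axis. Payload 4.5 kg.
Tool frame: the origin (TCP) lies on the centre line of the jaws, within the pads' length; the fingertips stand r.tip_reach ahead of it and the grasp point (between the pads) lies 3 mm ahead of it (r.tip_reach is the distance from the TCP to the fingertips, in m); z points along the fingers, y is the line along which they close (so a half turn about z gives the same grasp; the last joint's range is limited). The gripper opens to 88 mm and grips with 3 to 60 N. Pads are 18 mm wide; open, the fingers measure 123 mm over their backs; the gripper's body (75 mm by 187 mm) begins 45 mm behind the grasp point.
Start: joints at [1.34, 0.689, -0.195, 1.565, 0.157, 0.902, -0.215], TCP at [0.164, -0.603, 0.261] pointing down, gripper open.
Joint ranges: [-3.01, 3.01], [-0.46, 2.08], [-1.47, 1.51], [0.13, 2.56], [-1, 4.14], [0.04, 2.09], [-2.66, 2.66]. Speed limits (rad/s): [2.57, 2.57, 3.14, 3.14, 3.14, 3.14, 3.14].

## Interface

Orientations are given as a unit quaternion [x, y, z, w].
In Python, from plant import readout, eyes, ticket, r gives the robot as it stands. The module is installed in compiled form; this text tells all that it offers.
- The arm moves only by the tool carry_out, never from a script. Its argument "motion" is a list that holds one entry, the list of rows, each a list of 7 numbers: the shift along the tool's x, y, z in mm, then the turn, a rotation vector about the tool's x, y, z in rad, then the opening in per cent of the stroke, from 0 (shut) to 100 (fully open). In form: [[[dx, dy, dz, ax, ay, az, claw], ...]]. A call has 1 to 8 rows; each row shifts and turns the commanded pose from where the row before left it, along the tool's axes as they then stand; what a row does not reach is not made up. A row lasts 1/10 s, in which the tool goes at most 50 mm and 8.59 degrees, less where a joint would pass 70% of its speed; a pose out of reach is approached as far as the arm can. A call is refused whole if a number of a shift passes 50 or a number of a turn 0.15, either way. A call with a gripper value outside its range is refused whole. The fingers move at their own pace and stop on an object; "squeeze" is the grip in N (left out, the last holds). Time passes only in rows, so rows that do not move let the fingers close. It gives the time, the measured TCP pose, the force and the opening at its end, in the units of the state.
- readout.get_state(): the state, without advancing time (a new reading comes with each control period).
- eyes.snapshot(name): name is "side" or "top"; returns a dict with "pixels" (480x640x3 uint8, red, green, blue), "K" (3x3 intrinsics, pixels), "dist_coeffs" ([k1, k2, p1, p2, k3] as OpenCV has them; the pictures are not rectified), "origin" and "attitude" of the camera in the world. Camera axes: x right, y down, z forward; pixel columns grow to the right and rows downward; lengths in m; the calibration is good to about 2 mm. A picture is of the moment at which its call begins. There is no depth.
- ticket.finish_job(): hands the job in, once; it reports no verdict.
The state is a dict: "clock": time; "q": joint angles; "qd": joint speeds; "joint_torque": joint torques, N m; "tool_pos": TCP position; "eef_rot": TCP orientation; "contact_force": force on the tool from outside, world axes, zero at the start; "moment": the same for the moment, N m; "opening": opening from 0.0 (shut) to 1.0 (fully open).
Only numpy, scipy, OpenCV 4.12 (cv2) and the standard library are available. Lean on these libraries where they do the work, as an engineer would, in place of code of your own. Each camera call takes 0.05 s, during which the arm holds its last target. There are 200 camera calls.

## Task

Pack the comparator's accessory case in layers: first push the flat lens box off the lowered front flap into the bottom of the case, all the way back against the rear wall; then lay the divider plate flat on the two side rails over it, grip rib up and its lip hanging down at the open front; last, stand the tall lens tub upright on the divider beside the rib. Do not tip the tub over, leave the low jar, the V-block, the plug gauge and the stage clamp where they are, and let go of everything at the end.

Things in the scene. Friction and masses are not known exactly. Their poses are not given: they have to be found in the camera images.
- case: Grey metal case fixed on the bench, open at the top; its front is lowered as a flap flat on the bench. Origin: on the bench under the compartment's centre; x from open front to rear wall, z up. Compartment inside: x -60 to 60 mm, y -80 to 80 mm; floor 6 mm thick; rear and side walls 5 mm thick, tops at z = 80 mm. Flap: x -210 to -60 mm, 160 mm wide, level with the floor (z = 6 mm).
- case_seat (a point): Point between the case's rails at the height of their tops (case x = 1 mm, y = 0, z = 48 mm), where the divider's origin belongs; axes as the case's. The solid aluminium rails run along both side walls, 10 mm wide, 140 mm lane between them, front 12 mm bevelled as a lead-in. The seated divider has about 4 mm play to each side and behind.
- case_home (a point): Point on the case floor (case x = 15 mm, y = 0, z = 6 mm), where the lens box's origin lies when the box touches the rear wall; axes as the case's.
- lens_box: Flat black closed box with a pale blank label, 90 mm (x) by 120 mm (y) by 36 mm high, about 0.45 kg, loose on the flap, roughly square to it (within 10 degrees) and up to 15 mm off the middle. Too wide to grip from above: push its -x face. Origin: centre of its underside; x roughly along the case's x. It slides in the lane with 10 mm play each side.
- divider: Aluminium plate 108 mm (x) by 152 mm (y) by 5 mm, 0.32 kg. Origin: centre of the plate's underside, z up. Lip at its -x edge, 4 mm thick, 130 mm wide, hanging 30 mm below the underside. Grip rib on top: 12 mm thick (y), x -44.5 to 25.5 mm, 40 mm above the plate; mass centre under the rib's middle (x = -9.5 mm). Starts level on the set-up block, lip hanging free. Packed: axes as the case's.
- block: Dark steel set-up block fixed to the bench, 60 by 130 by 45 mm high, on which the divider lies at the start. Origin: centre of its underside.
- tub: Tall round lens tub, grey body 56 mm diameter, 64 mm high, with a black lid 60 mm diameter and 21 mm high (total height 85 mm), about 0.22 kg, standing on the bench. Origin: centre of its underside, z up. Packed, it stands on the divider plate (5 mm above the divider's origin) on either side of the rib, best at divider x = 0, y = +-41 mm.
- jar: Bystander: low wide jar, 68 mm diameter, 55 mm high. Origin: centre of its underside.
- vblock: Bystander: dark steel V-block, 90 by 60 by 46 mm. Origin: centre of its underside.
- plug: Bystander: steel plug gauge, 32 mm diameter, 52 mm high, standing near the robot. Origin: centre of its underside.
- clamp: Bystander: small stage clamp, 70 by 32 by 38 mm, near the robot. Origin: centre of its underside.
Not all that is in view belongs to the job. What is shaped like the lens_box but orange, pink or purple is not meant.

How it is judged:
By the outcome, as a careful person would: the job done as asked, in the order asked, and still so for the second after the job is handed in, with the robot touching nothing.
It also fails if it takes over 72 s, if anything falls off the work surface, if the arm or the gripper's body presses on something with over 40 N, if the wrist force passes 120 N, or if a joint passes its speed limit or range.

## Working session

There is one attempt and no reset: what is moved stays moved. The work goes in short steps, Python scripts to look and compute and a tool call to move; the robot and the scene stay as the last step left them, time stands still between calls to the robot, and variables do not carry over. Pictures are saved under pics/ and viewed, on a budget of 10 in all, crops included, one or two more only if the job needs it, and the job is handed in when it is done.

Besides the shell and the picture viewer there is one more tool, called by a JSON object that holds its "name" and its "arguments". carry_out: Moves the arm, as the interface text tells. Its arguments: {"type":"object","properties":{"motion":{"type":"array","items":{"type":"array","items":{"type":"array","items":{"type":"number"}}}},"squeeze":{"type":"number"}},"required":["motion"]}

```bash
mkdir -p pics; ls; python3 - <<'E'
from plant import readout, eyes, ticket, r
import cv2, numpy as np
s=readout.get_state(); print(s); print(r.tip_reach)
for n in ("top","side"):
    d=eyes.snapshot(n); cv2.imwrite(f"pics/{n}0.png",d["pixels"][:,:,::-1])
    print(n,{k:np.round(np.array(v),4).tolist() for k,v in d.items() if k!="pixels"})
E
```

```text
pics
{'clock': 0.0, 'q': array([ 1.33978321,  0.69000464, -0.19451172,  1.56633246,  0.15732316,
        0.90251154, -0.21507348]), 'qd': array([-0.00122759,  0.0002062 ,  0.00034671,  0.00034113,  0.00010312,
        0.00016651, -0.00016748]), 'joint_torque': array([ 1.51059010e-05, -5.27564549e+01, -1.26726028e+00, -1.53429562e+01,
       -5.27778617e-02,  6.43584921e-03,  1.63317918e-04]), 'tool_pos': array([ 0.16337321, -0.60265558,  0.25990014]), 'eef_rot': array([ 9.91238557e-01,  1.32080492e-01, -1.98702187e-04, -9.09420212e-04]), 'contact_force': array([ 0.54833311, -0.22966911, -0.36354113]), 'moment': array([-0.00612359,  0.02056765,  0.02562957]), 'opening': 0.9995879180898924}
0.022
top {'K': [[575.4584, 0.0, 321.0763], [0.0, 575.4584, 235.2533], [0.0, 0.0, 1.0]], 'dist_coeffs': [-0.1496, 0.0, 0.0, 0.0, 0.0], 'origin': [0.3517, -0.0624, 1.4556], 'attitude': [0.7113, -0.7009, 0.0422, -0.0332]}
side {'K': [[456.5959, 0.0, 313.2741], [0.0, 456.5959, 243.2098], [0.0, 0.0, 1.0]], 'dist_coeffs': [-0.0772, 0.0, 0.0, 0.0, 0.0], 'origin': [0.1077, 0.5015, 0.7148], 'attitude': [-0.2926, 0.8692, -0.3796, 0.1216]}
```

View pics/top0.png

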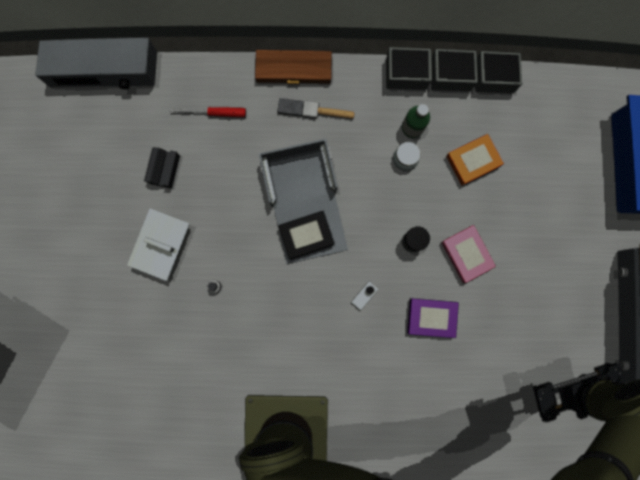

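View pics/side0.png

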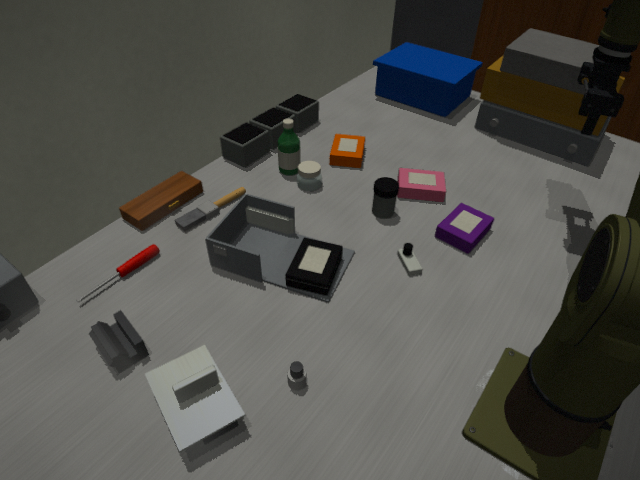

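Top view: case at about (300,185), opening toward the robot. The black lens box is on the flap (306,235), the divider at (159,245) and the tub at (416,239). The jar is at (407,155), V-block (162,168), plug (215,287) and clamp (365,296). The side view agrees. Next I'll enlarge the important regions.

```bash
cat > h.py <<'E'
import numpy as np, cv2
from scipy.spatial.transform import Rotation as R
from plant import readout, eyes, ticket, r
def rays(d,uv):
    p=cv2.undistortPoints(np.array(uv,float).reshape(-1,1,2),np.array(d["K"],float),np.array(d["dist_coeffs"],float)).reshape(-1,2)
    return R.from_quat(d["attitude"]).apply(np.c_[p,np.ones(len(p))])
def onz(d,uv,z):
    v=rays(d,uv); o=np.array(d["origin"]); return o+v*((z-o[2])/v[:,2])[:,None]
def proj(d,X):
    M=R.from_quat(d["attitude"]).as_matrix().T; o=np.array(d["origin"])
    return cv2.projectPoints(np.array(X,float).reshape(-1,3),cv2.Rodrigues(M)[0],-M@o,np.array(d["K"],float),np.array(d["dist_coeffs"],float))[0].reshape(-1,2)
def tri(d1,u1,d2,u2):
    a=rays(d1,[u1])[0];b=rays(d2,[u2])[0];o1=np.array(d1["origin"]);o2=np.array(d2["origin"])
    t=np.linalg.lstsq(np.c_[a,-b],o2-o1,rcond=None)[0]
    return (o1+a*t[0]+o2+b*t[1])/2, np.linalg.norm(o1+a*t[0]-o2-b*t[1])
E
python3 - <<'E'
from h import *
t=eyes.snapshot("top");s=eyes.snapshot("side")
np.save("pics/t.npy",t,allow_pickle=True);np.save("pics/s.npy",s,allow_pickle=True)
T=t["pixels"][:,:,::-1];S=s["pixels"][:,:,::-1]
def c(I,x,y,w,h): return cv2.convertScaleAbs(cv2.resize(I[y:y+h,x:x+w],(400,300),interpolation=cv2.INTER_CUBIC),alpha=1.3)
cv2.imwrite("pics/m1.png",np.vstack([np.hstack([c(T,240,130,160,120) if 0 else c(T,230,135,180,135),c(T,110,200,100,75) if 0 else c(T,100,195,120,90)]),np.hstack([c(S,190,180,180,135),c(S,130,340,150,112)])]))
# masks
g=cv2.cvtColor(T,cv2.COLOR_BGR2GRAY)
for name,m,x,y,w,h in (("plate",(g>150),100,195,120,90),):
    print(name,np.percentile(g[y:y+h,x:x+w],[1,10,50,90,99]))
print("box",g[205:270:4,306], "bg",g[300,250])
print("tub",g[239,395:440:2])
E
```

```text
plate [ 48. 111. 116. 154. 155.]
box [ 96  96  92  27  27 142 145 147 147 146  87  23  18  63 113 119 118] bg 118
tub [117 116 111  73  22  10  22  24  24  21  23  24  23  22  21  22  21  48
 106 114 112 114 112]
```

View pics/m1.png

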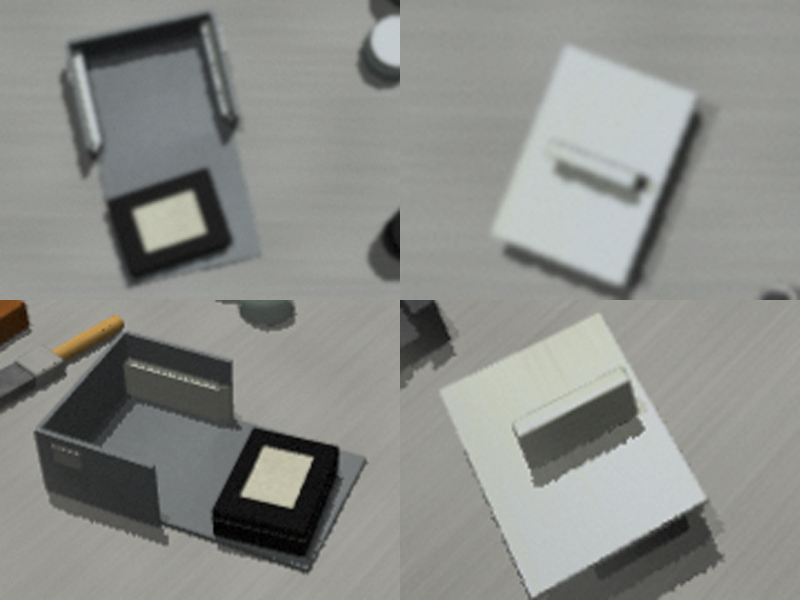

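```bash
cat > m.py <<'E'
from h import *
t=np.load("pics/t.npy",allow_pickle=True).item();s=np.load("pics/s.npy",allow_pickle=True).item()
def sub(d,uv,w=3):
    g=cv2.cvtColor(d["pixels"],cv2.COLOR_RGB2GRAY)
    return cv2.cornerSubPix(g,np.array(uv,np.float32).reshape(-1,1,2),(w,w),(-1,-1),(3,40,.01)).reshape(-1,2)
def fit(m,w):
    m=np.array(m)[:,:2];w=np.array(w)[:,:2];mc,wc=m.mean(0),w.mean(0);a=m-mc;b=w-wc
    th=np.arctan2((a[:,0]*b[:,1]-a[:,1]*b[:,0]).sum(),(a*b).sum())
    Rm=np.array([[np.cos(th),-np.sin(th)],[np.sin(th),np.cos(th)]]);o=wc-Rm@mc
    return o,th,((m@Rm.T+o)-w)*1e3
def run(name,d,items):
    raw=np.array([i[0] for i in items]);uv=sub(d,raw); bad=np.linalg.norm(uv-raw,axis=1)>3; uv[bad]=raw[bad]
    w=np.array([onz(d,[u],i[2])[0] for u,i in zip(uv,items)])
    o,th,res=fit([i[1] for i in items],w);print(name,np.round(o*1e3,1),round(np.degrees(th),2),"res mm",np.round(res,1).tolist(),"moved",np.round(uv-raw,1).tolist());return o,th
E
python3 - <<'E'
from m import *
M=lambda x,y:(x/1e3,y/1e3)
q=lambda x,y:(230+x*.45,135+y*.45)
qs=lambda x,y:(190+x*.45,180+(y-300)*.45)
run("case top",t,[(q(68,45),M(65,85),.08),(q(212,13),M(65,-85),.08),(q(128,285),M(-210,80),.006),(q(258,253),M(-210,-80),.006)])
run("case side",s,[(qs(35,432),M(65,85),.08),(qs(155,467),M(-60,85),.08),(qs(125,335),M(65,-85),.08),(qs(232,362),M(-60,-85),.08),(qs(310,570),M(-210,80),.006),(qs(367,460),M(-210,-80),.006)])
# box label, plate by masks
def rect(d,mask,z):
    n,l,st,c=cv2.connectedComponentsWithStats(mask.astype(np.uint8));k=1+st[1:,4].argmax()
    ct=max(cv2.findContours((l==k).astype(np.uint8),0,1)[0],key=cv2.contourArea).reshape(-1,2)
    w=onz(d,ct,z)[:,:2]*1e3;return cv2.minAreaRect(w.astype(np.float32)),st[k]
def roi(sh,x,y,w,h):
    m=np.zeros(sh,bool);m[y:y+h,x:x+w]=1;return m
for d,n,rl,rp,rt in ((t,"top",(275,210,65,55),(110,200,95,90),(398,222,40,36)),(s,"side",(290,240,50,50),(140,340,110,115),(365,172,40,25))):
    g=cv2.cvtColor(d["pixels"],cv2.COLOR_RGB2GRAY)
    print(n,"label",rect(d,(g>95)&roi(g.shape,*rl) if n=="top" and 0 else (g>120)&roi(g.shape,*rl),.042))
    print(n,"boxdark",rect(d,(g<50)&roi(g.shape,*rl),.042))
    print(n,"plate",rect(d,(g>138)&roi(g.shape,*rp),.05))
    m=(g<50)&roi(g.shape,*rt);print(n,"tub",rect(d,m,.085))
qd=lambda x,y:(100+(x-400)*.3,195+y*.3)
qe=lambda x,y:(130+(x-400)*.375,340+(y-300)*112/300)
P=[M(54,76),M(-54,76),M(-54,-76),M(54,-76)]
# order: +x edge is image-left (lip at right)
run("div top",t,[(qd(492,237),P[0],.05),(qd(630,288),P[1],.05),(qd(697,97),P[2],.05),(qd(565,45),P[3],.05)]) 
run("div side",s,[(qe(440,390),P[3],.05),(qe(600,313),P[2],.05),(qe(705,500),P[1],.05),(qe(530,598),P[0],.05)])
run("rib side",s,[(qe(515,425),M(25.5,0),.09),(qe(630,370),M(-44.5,0),.09)])
run("rib top",t,[(qd(550,145),M(25.5,0),.09),(qd(645,178),M(-44.5,0),.09)])
E
```

```text
case top [653.6 -20.8] 13.96 res mm [[-0.3, 4.3], [3.6, -4.3], [-2.5, 1.7], [-0.8, -1.7]] moved [[-0.4, -1.1], [-1.2, -0.4], [-0.3, 0.7], [1.6, 1.4]]
case side [653.1 -17.9] 13.62 res mm [[-0.3, 1.1], [-0.8, 4.3], [0.2, -2.8], [-0.1, -1.2], [0.4, -1.6], [0.6, 0.1]] moved [[-0.9, -0.8], [-0.5, -0.2], [-1.6, -1.7], [-0.3, -0.5], [-1.6, 1.5], [0.1, -0.4]]
top label (((505.2982482910156, -41.760047912597656), (46.39457702636719, 66.48272705078125), 19.4232177734375), array([291, 222,  31,  25, 509], dtype=int32))
top boxdark (((500.5374755859375, -40.717369079589844), (95.69556427001953, 122.1606216430664), 19.48841667175293), array([ 279,  211,   55,   51, 1190], dtype=int32))
top plate (((475.654296875, 325.776611328125), (105.21151733398438, 150.51107788085938), 70.53048706054688), array([ 128,  209,   60,   70, 2277], dtype=int32))
top tub (((490.0506896972656, -305.804931640625), (56.18004608154297, 69.27668762207031), 45.45893096923828), array([401, 227,  29,  29, 565], dtype=int32))
side label (((504.0457763671875, -42.16181182861328), (48.792213439941406, 67.9399642944336), 19.42
[... 349 characters left out ...]
rray([ 145,  345,   99,  105, 4780], dtype=int32))
side tub (((483.65460205078125, -305.2555847167969), (70.25074005126953, 79.56340026855469), 31.293254852294922), array([374, 177,  31,  20, 502], dtype=int32))
div top [473.2 323.4] 70.76 res mm [[1.1, 0.7], [-1.8, -0.1], [2.1, -0.4], [-1.4, -0.2]] moved [[-0.0, 0.0], [-1.9, -1.2], [0.0, 0.0], [0.1, -0.5]]
div side [472.3 324.5] 70.27 res mm [[0.3, 0.0], [-0.1, 0.1], [-0.4, -0.6], [0.1, 0.5]] moved [[-0.8, -0.1], [-0.7, -0.6], [-0.1, -0.4], [0.3, -0.4]]
rib side [472.1 321.8] 68.47 res mm [[-0.1, -0.3], [0.1, 0.3]] moved [[0.0, -0.0], [0.0, -0.0]]
rib top [477.  320.9] 75.01 res mm [[-0.0, -0.0], [0.0, 0.0]] moved [[0.0, 0.0], [-1.3, -1.9]]
```

```bash
cat > p.py <<'E'
from h import *
import json
C=np.array([653.,-18.5]);CY=13.7
def case(x,y): a=np.radians(CY);return C+np.array([x*np.cos(a)-y*np.sin(a),x*np.sin(a)+y*np.cos(a)])
def pose():
    s=readout.get_state();return np.array(s["tool_pos"])*1e3,R.from_quat(s["eef_rot"])
def yaw(Rt): x=Rt.apply([1,0,0]);return np.degrees(np.arctan2(x[1],x[0]))
def down(phi): return R.from_euler("z",phi,degrees=True)*R.from_quat([1,0,0,0])
def plan(wps,v=40,claw=100,start=None):
    "wps: list of (x,y,z mm, phi deg[, v]); prints rows, 8 per call"
    p,Rt=start or pose();rows=[]
    for w in wps:
        tp=np.array(w[:3],float);tR=down(w[3]);vv=w[4] if len(w)>4 else v
        n=max(1,int(np.ceil(max(np.linalg.norm(tp-p)/vv,(Rt.inv()*tR).magnitude()/.12))))
        for k in range(n,0,-1):
            d=np.round(Rt.inv().apply((tp-p)/k),0 if k>1 else 1);a=np.round((Rt.inv()*tR).as_rotvec()/k,3)
            rows.append([*d.tolist(),*a.tolist(),claw]);p=p+Rt.apply(d);Rt=Rt*R.from_rotvec(a)
    for i in range(0,len(rows),8): print(json.dumps([rows[i:i+8]]).replace(" ","").replace(".0,",",").replace("-0,","0,"))
    print("end",p.round(1),round(yaw(Rt),2),len(rows))
def where():
    s=readout.get_state();p,Rt=pose();print("t",round(s["clock"],2),p.round(1),"yaw",round(yaw(Rt),2),"tilt",np.degrees(np.arccos(-Rt.apply([0,0,1])[2])).round(2),"F",s["contact_force"].round(1),"op",round(s["opening"],3),"q",s["q"].round(2))
E
python3 - <<'E'
from p import *
plan([(*case(-152,102),150,103.7)],claw=50)
E
```

```text
[[[25,-29,6,0,0,-0.081,50],[27,-26,6,0,0,-0.081,50],[29,-24,6,0,0,-0.081,50],[31,-22,6,0,0,-0.081,50],[33,-19,6,0,0,-0.081,50],[34,-16,6,0,0,-0.081,50],[36,-13,6,0,0,-0.081,50],[36,-11,6,0,0,-0.082,50]]]
[[[37,-8,6,0,0,-0.081,50],[38,-4,6,0,0,-0.082,50],[38,-1,6,0,0,-0.081,50],[38,2,6,0,0,-0.082,50],[38,5,6,0,0,-0.081,50],[37,8,5,0,0,-0.082,50],[36,11,6,0,0,-0.081,50],[36,13,5,0,0,-0.082,50]]]
[[[34,16,6,0,0,-0.081,50],[33,19,5,0,-0.001,-0.082,50],[31.1,22.4,5.8,0,0,-0.081,50]]]
end [481.2  44.6 150. ] 103.69 19
```

{"name": "carry_out", "arguments": {"motion": [[[25,-29,6,0,0,-0.081,50],[27,-26,6,0,0,-0.081,50],[29,-24,6,0,0,-0.081,50],[31,-22,6,0,0,-0.081,50],[33,-19,6,0,0,-0.081,50],[34,-16,6,0,0,-0.081,50],[36,-13,6,0,0,-0.081,50],[36,-11,6,0,0,-0.082,50]]]}}

```text
clock: 1.0
tool_pos: [0.2975, -0.3298, 0.2126]
eef_rot: [0.897, 0.443, 0.0, 0.0]
contact_force: [-0.1, -0.1, -0.2]
opening: 0.504
```

{"name": "carry_out", "arguments": {"motion": [[[37,-8,6,0,0,-0.081,50],[38,-4,6,0,0,-0.082,50],[38,-1,6,0,0,-0.081,50],[38,2,6,0,0,-0.082,50],[38,5,6,0,0,-0.081,50],[37,8,5,0,0,-0.082,50],[36,11,6,0,0,-0.081,50],[36,13,5,0,0,-0.082,50]]]}}

```text
clock: 1.8
tool_pos: [0.4323, -0.0569, 0.1664]
eef_rot: [0.708, 0.706, -0.0, 0.0]
contact_force: [0.1, -0.7, 0.1]
opening: 0.501
```

{"name": "carry_out", "arguments": {"motion": [[[34,16,6,0,0,-0.081,50],[33,19,5,0,0,-0.082,50],[31,22,6,0,0,-0.081,50],[0,0,0,0,0,0,50],[0,0,0,0,0,0,50]]]}}

```text
clock: 2.3
tool_pos: [0.4809, 0.0445, 0.1495]
eef_rot: [0.617, 0.787, -0.0, -0.0]
contact_force: [0.7, -0.1, 0.1]
opening: 0.501
```

```bash
python3 - <<'E'
from p import *
where()
plan([(*case(-152,102),50,103.7,35),(*case(-152,72),50,103.7,10),(*case(-152,68),50,103.7,5)],claw=50)
E
```

```text
t 2.3 [480.9  44.5 149.5] yaw 103.75 tilt 0.04 F [ 0.7 -0.1  0.1] op 0.501 q [ 0.03  0.71 -0.34  2.08  0.55  0.43 -0.51]
[[[0,0,33,0,0,0,50],[0,0,33,0,0,0,50],[0.1,0.4,33.5,-0.001,0,0.001,50],[-8,0,0,0,0,0,50],[-7,0,0,0,0,0,50],[-8,0,0,0,0,0,50],[-7,0,0,0,0,0,50],[-4,0,0,0,0,0,50]]]
end [489.2  11.6  50. ] 103.69 8
```

{"name": "carry_out", "arguments": {"motion": [[[0,0,33,0,0,0,50],[0,0,33,0,0,0,50],[0,0.4,33.5,0,0,0,50],[-8,0,0,0,0,0,50],[-7,0,0,0,0,0,50],[-8,0,0,0,0,0,50],[-7,0,0,0,0,0,50],[-4,0,0,0,0,0,50]]]}}

```text
clock: 3.1
tool_pos: [0.4904, 0.0109, 0.0516]
eef_rot: [0.618, 0.786, 0.002, 0.001]
contact_force: [-1.6, 5.7, 4.1]
opening: 0.497
```

{"name": "carry_out", "arguments": {"motion": [[[0,0,0,0,0,0,50],[12,0,0,0,0,0,50],[25,0,-15,0,0,0,50],[0,0,-30,0,0,0,50]]]}}

```text
clock: 3.5
tool_pos: [0.4789, 0.05, 0.0947]
eef_rot: [0.616, 0.788, -0.001, -0.002]
contact_force: [0.5, 0.9, -0.1]
opening: 0.495
```

```bash
python3 - <<'E'
from p import *
where()
t=eyes.snapshot("top");s=eyes.snapshot("side")
np.save("pics/t1.npy",t,allow_pickle=True);np.save("pics/s1.npy",s,allow_pickle=True)
for d in (t,s):
    g=cv2.cvtColor(d["pixels"],cv2.COLOR_RGB2GRAY);uv=proj(d,[[*case(-148,0)/1e3,.042]])[0]
    m=np.zeros(g.shape,np.uint8);x,y=uv.astype(int);m[y-22:y+22,x-28:x+28]=1
    n,l,st,c=cv2.connectedComponentsWithStats(((g>120)&(m>0)).astype(np.uint8))
    ok=[k for k in range(1,n) if st[k,4]>150]
    for k in ok:
        ct=np.argwhere(l==k)[:,::-1].astype(float);w=onz(d,ct,.042)[:,:2]*1e3
        rc=cv2.minAreaRect(w.astype(np.float32));v=R.from_euler('z',-CY,degrees=True).apply([*(np.array(rc[0])-C),0]);print(st[k],rc,v)
cv2.imwrite("pics/m2.png",cv2.convertScaleAbs(np.hstack([cv2.resize(t["pixels"][140:275,230:365,::-1],(400,400),interpolation=2),cv2.resize(s["pixels"][170:320,190:370,::-1],(400,400),interpolation=2)]),alpha=1.4))
E
```

```text
t 3.5 [478.9  50.   94.7] yaw 103.99 tilt 0.22 F [ 0.5  0.9 -0.1] op 0.495 q [-0.05  0.81 -0.24  2.11  0.64  0.29 -0.6 ]
[299 222  29  23 500] ((507.3271484375, -59.92086410522461), (48.51406478881836, 64.07955932617188), 13.520639419555664) [-151.33837141   -5.74151597    0.        ]
```

View pics/m2.png

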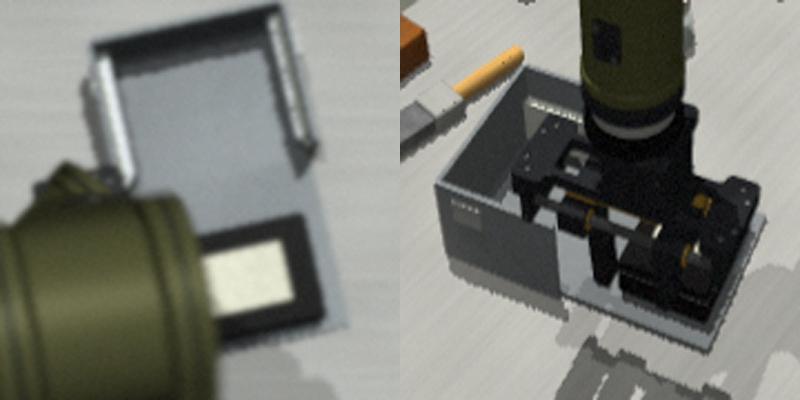

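The box is now square to the case: top crop label centre about (250,275), yaw 13.5°, roughly 4 mm right of the middle. The lane allows ±10 mm, so I'll turn the tool and push it in.

```bash
python3 - <<'E'
from p import *
plan([(478.9,50,125,104,35),(*case(-225,-2),125,13.7)],claw=60)
plan([(*case(-225,-2),48,13.7,40),(*case(-100,-2),48,13.7,12),],claw=60,start=(np.array([*case(-225,-2),125]),down(13.7)))
E
```

```text
[[[3.5,-1.9,-27.2,0.003,0.001,-0.005,60],[-8,-5,0,0,0,0.113,60],[-8,-4,0,0,0,0.113,60],[-9,-3,0,0,0,0.112,60],[-9,-2,0,0,0,0.113,60],[-9,-1,0,0,0,0.112,60],[-9,0,0,0,0,0.113,60],[-9,1,0,0,0,0.112,60]]]
[[[-9,2,0,0,0,0.113,60],[-9,3,0,0,0,0.112,60],[-9,4,0,0,0,0.113,60],[-8,5,0,0,0,0.112,60],[-8,5,0,0,0,0.113,60],[-7,6,0,0,0,0.112,60],[-7.1,7.8,0,0,0,0.113,60]]]
end [434.9 -73.8 125. ] 13.69 15
[[[0,0,38,0,0,0,60],[0,0,39,0,0,0,60],[11,0,0,0,0,0,60],[11,0,0,0,0,0,60],[11,0,0,0,0,0,60],[11,0,0,0,0,0,60],[12,0,0,0,0,0,60],[11,0,0,0,0,0,60]]]
[[[12,0,0,0,0,0,60],[11,0,0,0,0,0,60],[12,0,0,0,0,0,60],[11,0,0,0,0,0,60],[12,0,0,0,0,0,60]]]
end [556.3 -44.1  48. ] 13.7 13
```

{"name": "carry_out", "arguments": {"motion": [[[0,0,-30,0,0,0,60],[-8,-5,0,0,0,0.113,60],[-8,-4,0,0,0,0.113,60],[-9,-3,0,0,0,0.112,60],[-9,-2,0,0,0,0.113,60],[-9,-1,0,0,0,0.112,60],[-9,0,0,0,0,0.113,60],[-9,1,0,0,0,0.112,60]]]}}

```text
clock: 4.4
tool_pos: [0.4597, -0.0155, 0.125]
eef_rot: [0.874, 0.486, -0.001, 0.001]
contact_force: [-0.7, 1.0, 0.0]
opening: 0.604
```

{"name": "carry_out", "arguments": {"motion": [[[-9,2,0,0,0,0.113,60],[-9,3,0,0,0,0.112,60],[-9,4,0,0,0,0.113,60],[-8,5,0,0,0,0.112,60],[-8,5,0,0,0,0.113,60],[-7,6,0,0,0,0.112,60],[-7,8,0,0,0,0.113,60],[0,0,0,0,0,0,60]]]}}

```text
clock: 5.2
tool_pos: [0.435, -0.079, 0.125]
eef_rot: [0.993, 0.114, -0.001, 0.001]
contact_force: [-0.7, -0.1, -0.3]
opening: 0.599
```

```bash
python3 - <<'E'
from p import *
where();print(case(-225,-2))
plan([(*case(-225,-2),48,13.7,40)],claw=60)
E
```

```text
t 5.2 [435. -79. 125.] yaw 13.13 tilt 0.17 F [-0.7 -0.1 -0.3] op 0.599 q [ 0.08  0.73 -0.    2.22  0.03  0.19 -1.29]
[434.87512429 -73.7316811 ]
[[[1,-3,39,0.001,0.001,-0.005,60],[0.3,-2.2,38,0.001,0.001,-0.005,60]]]
end [434.9 -73.7  48. ] 13.71 2
```

{"name": "carry_out", "arguments": {"motion": [[[0,-2,39,0,0,-0.005,60],[0,-2,38,0,0,-0.005,60],[11,0,0,0,0,0,60],[11,0,0,0,0,0,60],[11,0,0,0,0,0,60],[11,0,0,0,0,0,60],[11,0,0,0,0,0,60],[11,0,0,0,0,0,60]]]}}

```text
clock: 6.0
tool_pos: [0.5058, -0.0577, 0.0544]
eef_rot: [0.993, 0.122, -0.005, -0.001]
contact_force: [-2.8, -1.3, -1.3]
opening: 0.597
```

{"name": "carry_out", "arguments": {"motion": [[[11,0,0,0,0,0,60],[11,0,0,0,0,0,60],[11,0,0,0,0,0,60],[11,0,0,0,0,0,60],[11,0,0,0,0,0,60],[0,0,0,0,0,0,60]]]}}

```text
clock: 6.6
tool_pos: [0.5608, -0.0439, 0.0543]
eef_rot: [0.993, 0.122, -0.003, -0.002]
contact_force: [0.5, 0.2, -0.1]
opening: 0.6
```

```bash
cat >> p.py <<'E'
def incase(p): return R.from_euler('z',-CY,degrees=True).apply([p[0]-C[0],p[1]-C[1],p[2]])
E
python3 - <<'E'
from p import *
where();print(incase(pose()[0]))
E
```

```text
t 6.6 [560.8 -43.9  54.3] yaw 14.02 tilt 0.38 F [ 0.5  0.2 -0.1] op 0.6 q [ 0.04  0.93 -0.07  1.88  0.17  0.35 -1.49]
[-95.55239368  -2.85952311  54.30880762]
```

{"name": "carry_out", "arguments": {"motion": [[[0,0,5,0,0.003,0.003,60],[9,0,0,0,0,0,60],[9,0,0,0,0,0,60],[9,0,0,0,0,0,60],[9,0,0,0,0,0,60],[5,0,0,0,0,0,60],[4,0,0,0,0,0,60],[2,0,0,0,0,0,60]]]}}

```text
clock: 7.4
tool_pos: [0.6031, -0.0336, 0.0466]
eef_rot: [0.993, 0.12, -0.005, -0.002]
contact_force: [-6.0, -1.4, 4.2]
opening: 0.598
```

```bash
python3 - <<'E'
from p import *
where();print(incase(pose()[0]))
E
```

```text
t 7.4 [603.1 -33.6  46.6] yaw 13.8 tilt 0.61 F [-6.  -1.4  4.2] op 0.598 q [ 0.03  0.97 -0.08  1.75  0.16  0.44 -1.49]
[-52.10725291  -2.85565046  46.57000093]
```

{"name": "carry_out", "arguments": {"motion": [[[2,0,0,0,0,0,60],[2,0,0,0,0,0,60],[2,0,0,0,0,0,60],[2,0,0,0,0,0,60]]]}}

```text
clock: 7.8
tool_pos: [0.6104, -0.0319, 0.0465]
eef_rot: [0.993, 0.12, -0.005, -0.002]
contact_force: [-5.7, -1.8, 5.0]
opening: 0.599
```

```bash
python3 - <<'E'
from p import *
where();print(incase(pose()[0]))
E
```

```text
t 7.8 [610.4 -31.9  46.5] yaw 13.79 tilt 0.65 F [-5.7 -1.8  5. ] op 0.599 q [ 0.03  0.97 -0.09  1.72  0.16  0.46 -1.49]
[-44.58410074  -2.89522336  46.49355974]
```

{"name": "carry_out", "arguments": {"motion": [[[1.5,0,0,0,0,0,60],[1.5,0,0,0,0,0,60],[1,0,0,0,0,0,60]]]}}

```text
clock: 8.1
tool_pos: [0.6144, -0.0309, 0.0465]
eef_rot: [0.993, 0.12, -0.005, -0.002]
contact_force: [-6.3, -2.6, 4.5]
opening: 0.602
```

{"name": "carry_out", "arguments": {"motion": [[[1,0,0,0,0,0,60],[1,0,0,0,0,0,60]]]}}

```text
clock: 8.3
tool_pos: [0.6162, -0.0305, 0.0465]
eef_rot: [0.993, 0.12, -0.005, -0.002]
contact_force: [-5.6, -1.5, 4.3]
opening: 0.602
```

{"name": "carry_out", "arguments": {"motion": [[[1,0,0,0,0,0,60],[1,0,0,0,0,0,60]]]}}

```text
clock: 8.5
tool_pos: [0.6168, -0.0303, 0.0463]
eef_rot: [0.993, 0.12, -0.007, -0.001]
contact_force: [-9.6, -2.5, 7.0]
opening: 0.599
```

{"name": "carry_out", "arguments": {"motion": [[[1,0,0,0,0,0,60],[1,0,0,0,0,0,60]]]}}

```text
clock: 8.7
tool_pos: [0.6169, -0.0304, 0.0461]
eef_rot: [0.993, 0.12, -0.009, -0.001]
contact_force: [-12.5, -2.8, 10.5]
opening: 0.599
```

{"name": "carry_out", "arguments": {"motion": [[[1,0,0,0,0,0,60],[0,0,0,0,0,0,60]]]}}

```text
clock: 8.9
tool_pos: [0.617, -0.0303, 0.0461]
eef_rot: [0.993, 0.12, -0.01, -0.001]
contact_force: [-12.3, -2.8, 10.0]
opening: 0.601
```

```bash
python3 - <<'E'
from p import *
st=(np.array([617,-30.3,46.1]),down(13.8))
b=case(-58,-2.5)
plan([(*b,50,13.8,20),(*b,170,13.8,45),(469.4,315.1,170,70.4)],claw=90,start=st)
E
```

```text
[[[-10,0,-2,0,0,0,90],[-10.2,-0.5,-1.9,0,0,0,90],[0,0,-40,0,0,0,90],[0,0,-40,0,0,0,90],[0,0,-40,0,0,0,90],[-4,-37,0,0,0,-0.099,90],[0,-37,0,0,0,-0.099,90],[3,-37,0,0,0,-0.099,90]]]
[[[7,-37,0,0,0,-0.099,90],[10,-36,0,0,0,-0.099,90],[14,-34,0,0,0,-0.099,90],[17,-33,0,0,0,-0.098,90],[21,-31,0,0,0,-0.099,90],[24,-29,0,0,0,-0.098,90],[25.8,-26.6,0,0,0,-0.099,90]]]
end [469.4 315.1 170. ] 70.41 15
```

{"name": "carry_out", "arguments": {"motion": [[[-12,0,-2,0,0,0,60],[-13,0,-2,0,0,0,60],[0,0,-40,0,0,0,60],[0,0,-40,0,0,0,60],[0,0,-40,0,0,0,60],[-4,-37,0,0,0,-0.099,60],[0,-37,0,0,0,-0.099,60],[3,-37,0,0,0,-0.099,60]]]}}

```text
clock: 9.7
tool_pos: [0.5625, 0.0714, 0.1721]
eef_rot: [0.964, 0.267, -0.001, -0.003]
contact_force: [0.4, 0.7, 0.6]
opening: 0.601
```

{"name": "carry_out", "arguments": {"motion": [[[7,-37,0,0,0,-0.099,60],[10,-36,0,0,0,-0.099,60],[14,-34,0,0,0,-0.099,60],[17,-33,0,0,0,-0.098,60],[21,-31,0,0,0,-0.099,60],[24,-29,0,0,0,-0.098,60],[26,-27,0,0,0,-0.099,60],[0,0,0,0,0,0,60]]]}}

```text
clock: 10.5
tool_pos: [0.4687, 0.3236, 0.1733]
eef_rot: [0.814, 0.581, 0.001, -0.007]
contact_force: [-0.7, 0.4, -0.0]
opening: 0.601
```

```bash
python3 - <<'E'
from p import *
where()
plan([(469.4,315.1,77,70.4,40)],claw=60)
t=eyes.snapshot("top");s=eyes.snapshot("side")
np.save("pics/t2.npy",t,allow_pickle=True);np.save("pics/s2.npy",s,allow_pickle=True)
cv2.imwrite("pics/m3.png",cv2.convertScaleAbs(np.hstack([cv2.resize(t["pixels"][135:270,250:355,::-1],(400,514),interpolation=2),cv2.resize(s["pixels"][180:308,200:300,::-1],(400,514),interpolation=2)]),alpha=1.4))
E
```

```text
t 10.5 [468.7 323.6 173.3] yaw 71.05 tilt 0.8 F [-0.7  0.4 -0. ] op 0.601 q [-0.49  0.75 -0.32  1.81  0.35  0.63 -1.35]
[[[-3,1,32,-0.004,-0.003,0.004,60],[-3,2,32,-0.003,-0.003,0.004,60],[-2.4,1.2,32.2,-0.004,-0.003,0.003,60]]]
end [469.4 315.1  77. ] 70.43 3
```

View pics/m3.png

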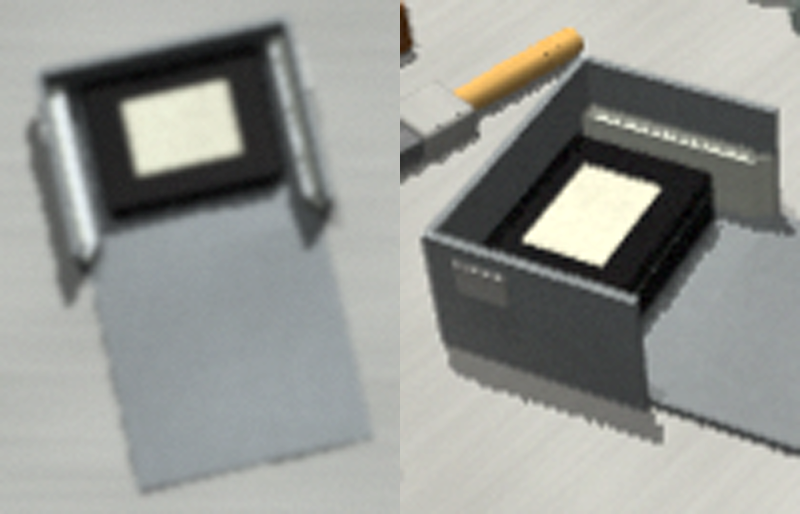

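Box fully back against the rear wall: label at (182,128) in the top crop, with flap and rails clear. I'll refine the case pose with edge profiles on the flap and rails while the arm is away.

```bash
python3 - <<'E'
from p import *
t=np.load("pics/t2.npy",allow_pickle=True).item();s=np.load("pics/s2.npy",allow_pickle=True).item()
from scipy.ndimage import map_coordinates as mc
ys=np.arange(-100,100.1,1)
def prof(d,xs,z):
    g=cv2.cvtColor(d["pixels"],cv2.COLOR_RGB2GRAY).astype(float)
    P=[]
    for x in xs:
        uv=proj(d,[[*case(x,y)/1e3,z] for y in ys]);P.append(mc(g,[uv[:,1],uv[:,0]],order=1))
    return np.array(P)
for n,d in (("top",t),("side",s)):
  for a,b in ((-200,-165),(-165,-130),(-130,-95)):
    p=prof(d,np.arange(a,b,3),.006).mean(0);gr=np.gradient(p)
    print(n,a,"flap L",ys[160:][[np.abs(gr[160:]).argmax()]],"R",ys[:40][np.abs(gr[:40]).argmax()],p[0::8].round().astype(int)[[0,1,2,3,4]],p[::-8].round().astype(int)[:5])
for a in (-45,-15,15,40):
    p=prof(t,np.arange(a,a+12,3),.048).mean(0);print("rail",a,"L",p[160:200:2].round().astype(int),"R",p[0:40:2].round().astype(int))
# flap front edge
xs=np.arange(-230,-190,1.)
for n,d in (("top",t),("side",s)):
    for y0 in (-60,0,50):
        p=np.mean([ (lambda uv: mc(cv2.cvtColor(d["pixels"],cv2.COLOR_RGB2GRAY).astype(float),[uv[:,1],uv[:,0]],order=1))(proj(d,[[*case(x,y)/1e3,.006] for x in xs])) for y in range(y0-12,y0+13,4)],0)
        g=np.gradient(p);print(n,"front",y0,xs[g.argmin()],xs[g.argmax()],p[::4].round().astype(int))
for d,z in ((t,.042),(s,.042)):
    g=cv2.cvtColor(d["pixels"],cv2.COLOR_RGB2GRAY);uv=proj(d,[[*case(15,0)/1e3,.042]])[0].astype(int)
    n,l,st,c=cv2.connectedComponentsWithStats((g>120).astype(np.uint8));k=l[uv[1],uv[0]]
    w=onz(d,np.argwhere(l==k)[:,::-1].astype(float),.042)*1e3;rc=cv2.minAreaRect(w[:,:2].astype(np.float32));print("label",st[k,4],rc[1:],incase(w.mean(0)))
E
```

```text
top -200 flap L [79.] R -83.0 [130 129 124 114 114] [135 135 134 109 110]
top -165 flap L [79.] R -83.0 [133 132 126 114 114] [135 136 133 106 107]
top -130 flap L [80.] R -83.0 [134 134 127 112 111] [131 131 129 104 106]
side -200 flap L [83.] R -82.0 [146 145 137 115 116] [150 151 128  96 114]
side -165 flap L [83.] R -82.0 [148 148 139 115 115] [150 150 123  99 112]
side -130 flap L [83.] R -82.0 [150 149 140 113 112] [146 146 122  99 111]
rail -45 L [ 74  78  86 104 127 148 157 152 137 120 108 100  90  78  70  66  67  74
  88 108] R [133 133 132 130 125 119 110  96  82  76  83  99 114 118 104  80  61  55
  60  72]
rail -15 L [ 54  67  83 105 131 154 165 163 149 129 112 101  90  79  70  67  67  73
  88 108] R [133 133 132 129 125 119 110  97  85  80  89 106 122 127 113  86  62  48
  40  32]
rail 15 L [ 53  66  81 102 128 152 164 163 151 131 114 102  89  78  70  67  67  70
  82 100] R [134 133 130 126 120 114 107  96  84  80  87 101 115 120 108  84  61  48
  39  32]
rail 40 L [ 36  39  51  80 119 150 164 164 152 132 115 106 103 103 104 104 106 114
 122 128] R [130 131 132 135 136 131 119 102  86  80  87  98 110 115 104  81  58  43
  34  29]
top front -60 -209.0 -204.0 [132 132 132 132 130 120 105 111 113 114]
top front 0 -209.0 -203.0 [136 135 134 134 133 125 108 110 113 114]
top front 50 -209.0 -203.0 [133 134 135 133 131 118 101 108 110 110]
side front -60 -211.0 -207.0 [147 147 147 146 144 102 104 115 115 115]
side front 0 -210.0 -207.0 [150 150 150 149 148  95 104 116 116 117]
side front 50 -211.0 -207.0 [150 151 150 148 149  97 109 115 115 115]
label 522 ((48.94619369506836, 68.70925903320312), 13.68053150177002) [18.49993442 -3.1691521  42.        ]
label 472 ((49.51529312133789, 69.53009796142578), 13.660581588745117) [17.00132597 -2.05304379 42.        ]
```

{"name": "carry_out", "arguments": {"motion": [[[-3,1,32,-0.004,-0.003,0.004,60],[-3,2,32,-0.003,-0.003,0.004,60],[-2,1,16,-0.004,-0.003,0.003,60],[0,0,0,0,0,0,60]]]}}

```text
clock: 11.0
tool_pos: [0.4718, 0.3034, 0.0904]
eef_rot: [0.821, 0.571, -0.005, 0.005]
contact_force: [0.5, -0.0, 0.9]
opening: 0.597
```

```bash
python3 - <<'E'
from p import *
where()
plan([(469.4,315.1,77,70.4,40)],claw=60)
E
```

```text
t 11.0 [471.8 303.4  90.4] yaw 69.62 tilt 0.79 F [ 0.5 -0.   0.9] op 0.597 q [-0.53  0.87 -0.23  1.87  0.42  0.46 -1.41]
[[[10.4,-6.3,13.3,0.002,0.014,-0.014,60]]]
end [469.4 315.1  77. ] 70.42 1
```

{"name": "carry_out", "arguments": {"motion": [[[0,0,0,0,0,0,60],[0,0,0,0,0,0,60]]]}}

```text
clock: 11.2
tool_pos: [0.4729, 0.3063, 0.0936]
eef_rot: [0.821, 0.572, -0.002, 0.004]
contact_force: [-0.5, 0.1, 0.1]
opening: 0.6
```

```bash
sed -i 's/^C=.*/C=np.array([653.9,-18.9]);CY=13.7/' p.py; python3 - <<'E'
from p import *
where()
plan([(469.4,315.1,77,70.4,40)],claw=60)
E
```

```text
t 11.2 [472.9 306.3  93.6] yaw 69.71 tilt 0.47 F [-0.5  0.1  0.1] op 0.6 q [-0.53  0.86 -0.23  1.87  0.42  0.46 -1.41]
[[[7.2,-6.4,16.5,0.004,0.007,-0.012,60]]]
end [469.4 315.1  77. ] 70.4 1
```

{"name": "carry_out", "arguments": {"motion": [[[7,-6.4,0,0.004,0.007,-0.012,60],[0,0,8,0,0,0,60],[0,0,8,0,0,0,60],[0,0,0,0,0,0,60],[0,0,0,0,0,0,60]]]}}

```text
clock: 11.7
tool_pos: [0.4679, 0.3145, 0.0759]
eef_rot: [0.817, 0.577, -0.002, 0.0]
contact_force: [0.1, -0.9, 0.5]
opening: 0.599
```

```bash
python3 - <<'E'
from p import *
where()
plan([(469.4,315.1,77,70.4,40)],claw=60)
E
```

```text
t 11.7 [467.9 314.5  75.9] yaw 70.46 tilt 0.21 F [ 0.1 -0.9  0.5] op 0.599 q [-0.54  0.9  -0.22  1.87  0.43  0.42 -1.42]
[[[1,1.2,-1.2,-0.002,0.003,0.001,60]]]
end [469.4 315.1  77. ] 70.41 1
```

Well placed; now close and lift a little.

{"name": "carry_out", "arguments": {"motion": [[[1,1,0,0,0,0,60],[0,0,0,0,0,0,30],[0,0,0,0,0,0,0],[0,0,0,0,0,0,0],[0,0,0,0,0,0,0],[0,0,0,0,0,0,0]]], "squeeze": 50}}

```text
clock: 12.3
tool_pos: [0.4694, 0.3154, 0.0764]
eef_rot: [0.817, 0.577, -0.001, 0.0]
contact_force: [0.0, 0.3, 0.7]
opening: 0.166
```

{"name": "carry_out", "arguments": {"motion": [[[0,0,-10,0,0,0,0],[0,0,-20,0,0,0,0],[0,0,-30,0,0,0,0],[0,0,-30,0,0,0,0],[0,0,-10,0,0,0,0],[0,0,0,0,0,0,0],[0,0,0,0,0,0,0]]]}}

```text
clock: 13.0
tool_pos: [0.4691, 0.3149, 0.1754]
eef_rot: [0.817, 0.577, -0.002, 0.0]
contact_force: [-0.5, -0.1, -4.0]
opening: 0.133
```

```bash
python3 - <<'E'
from p import *
where()
plan([(*case(1-9.5-25,0),180,13.7,32)],claw=0)
E
```

```text
t 13.0 [469.1 314.9 175.4] yaw 70.46 tilt 0.26 F [-0.5 -0.1 -4. ] op 0.133 q [-0.49  0.74 -0.31  1.82  0.36  0.64 -1.36]
[[[-23,21,0,0,0,0.083,0],[-21,23,0,0,0,0.083,0],[-19,25,0,0,0,0.082,0],[-17,26,0,0,0.001,0.083,0],[-14,28,-1,0,0,0.082,0],[-12,29,0,0,0.001,0.083,0],[-9,30,-1,0,0,0.082,0],[-7,30,0,0,0,0.083,0]]]
[[[-5,31,-1,0,0.001,0.082,0],[-2,31,0,0,0,0.083,0],[1,31,-1,0,0.001,0.082,0],[2.9,31,-0.2,0.001,0,0.083,0]]]
end [621.4 -26.9 180. ] 13.68 12
```

```bash
python3 - <<'E'
from p import *
plan([(*case(-8.6,0),178,13.7,32)],claw=0)
E
```

```text
[[[-21,23,0,0,0,0.083,0],[-20,25,0,0,0,0.083,0],[-17,26,0,0,0,0.082,0],[-15,28,0,0,0.001,0.083,0],[-13,29,0,0,0,0.082,0],[-10,30,0,0,0.001,0.083,0],[-8,31,0,0,0,0.082,0],[-5,31,0,0,0,0.083,0]]]
[[[-3,32,-1,0,0.001,0.082,0],[0,31,0,0,0,0.083,0],[2,32,-1,0,0.001,0.082,0],[5.4,30.9,-0.3,0.001,0,0.083,0]]]
end [645.5 -20.9 178. ] 13.68 12
```

{"name": "carry_out", "arguments": {"motion": [[[-21,23,0,0,0,0.083,0],[-20,25,0,0,0,0.083,0],[-17,26,0,0,0,0.082,0],[-15,28,0,0,0,0.083,0],[-13,29,0,0,0,0.082,0],[-10,30,0,0,0,0.083,0],[-8,31,0,0,0,0.082,0],[-5,31,0,0,0,0.083,0]]]}}

```text
clock: 13.8
tool_pos: [0.5868, 0.0904, 0.1744]
eef_rot: [0.96, 0.279, -0.003, 0.001]
contact_force: [0.7, 0.6, -4.6]
opening: 0.133
```

{"name": "carry_out", "arguments": {"motion": [[[-3,32,-1,0,0,0.082,0],[0,31,0,0,0,0.083,0],[2,32,-1,0,0,0.082,0],[5,31,0,0,0,0.083,0],[0,0,0,0,0,0,0],[0,0,0,0,0,0,0],[0,0,0,0,0,0,0]]]}}

```text
clock: 14.5
tool_pos: [0.6445, -0.0187, 0.1771]
eef_rot: [0.993, 0.12, -0.003, -0.0]
contact_force: [-0.8, -0.1, -3.4]
opening: 0.131
```

```bash
python3 - <<'E'
from p import *
where();print(incase(pose()[0]))
plan([(*case(-8.6,0),150,13.7,30),(*case(-8.6,0),100,13.7,30)],claw=0)
E
```

```text
t 14.5 [644.5 -18.7 177.1] yaw 13.82 tilt 0.29 F [-0.8 -0.1 -3.4] op 0.131 q [ 0.02  0.81 -0.12  1.57  0.12  0.77 -1.48]
[ -9.08530806   2.46010037 177.11483709]
[[[0.6,2.5,27.1,-0.001,0.005,0.002,0],[0,0,25,0,0,0,0],[0,0,25,0,0,0,0]]]
end [645.5 -21.  100. ] 13.71 3
```

{"name": "carry_out", "arguments": {"motion": [[[0.6,2.5,17,-0.001,0.005,0.002,0],[0,0,22,0,0,0,0],[0,0,15,0,0,0,0],[0,0,0,0,0,0,0],[0,0,0,0,0,0,0]]]}}

```text
clock: 15.0
tool_pos: [0.6469, -0.022, 0.1245]
eef_rot: [0.993, 0.119, 0.001, 0.001]
contact_force: [0.2, 0.2, -3.2]
opening: 0.128
```

```bash
python3 - <<'E'
from p import *
where();print(incase(pose()[0]))
t=eyes.snapshot("top");s=eyes.snapshot("side")
np.save("pics/t3.npy",t,allow_pickle=True);np.save("pics/s3.npy",s,allow_pickle=True)
cv2.imwrite("pics/m4.png",cv2.convertScaleAbs(np.hstack([cv2.resize(t["pixels"][135:270,250:355,::-1],(400,514),interpolation=2),cv2.resize(s["pixels"][170:298,200:300,::-1],(400,514),interpolation=2)]),alpha=1.4))
E
```

```text
t 15.0 [646.9 -22.  124.5] yaw 13.64 tilt 0.17 F [ 0.2  0.2 -3.2] op 0.128 q [ 0.02  0.89 -0.11  1.6   0.14  0.66 -1.49]
[ -7.50763992  -1.32620995 124.51578903]
```

View pics/m4.png

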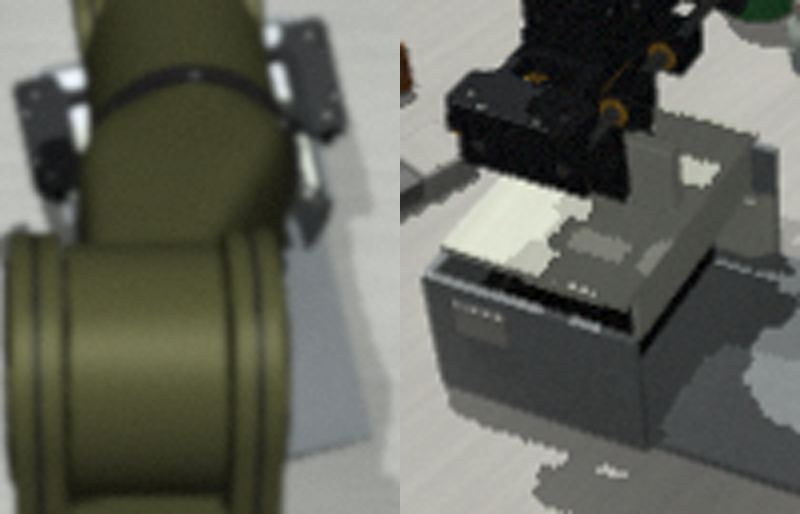

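Side crop: plate front-left corner about (632,308), rear-left (442,250), front-right (757,140). The lip faces the open front and the plate is level above the walls. Checking these against the case frame.

```bash
python3 - <<'E'
from p import *
s=np.load("pics/s3.npy",allow_pickle=True).item()
f=lambda x,y:(200+(x-400)/4,170+y/4.016)
zt=124.5-31.4+5
w=onz(s,[f(632,306),f(442,248),f(757,138)],zt/1e3)*1e3
for p in w: print(incase(p).round(1))
w2=onz(s,[f(632,331),f(424,272)],.08)*1e3
print("walls FL,RL",[incase(p).round(1) for p in w2])
print("tool-based expected FL", -7.5+9.6-54,76-1.3)
plan([(*case(-8.6,0),100,13.7,30),(*case(-8.6,0),84,13.7,30)],claw=0)
E
```

```text
[-56.8  77.   98.1]
[52.  78.5 98.1]
[-55.9 -67.6  98.1]
walls FL,RL [array([-55.1,  76.6,  80. ]), array([63.9, 81.8, 80. ])]
tool-based expected FL -51.9 74.7
[[[-1.9,-2,25.5,0.003,-0.005,-0.002,0],[0,0,16,0,0,0,0]]]
end [645.6 -20.9  84. ] 13.72 2
```

{"name": "carry_out", "arguments": {"motion": [[[0,-1,8,0,0,0,0],[0,0,6,0,0,0,0],[0,0,4,0,0,0,0],[0,0,0,0,0,0,0]]]}}

```text
clock: 15.5
tool_pos: [0.6462, -0.0219, 0.1057]
eef_rot: [0.993, 0.118, 0.001, 0.001]
contact_force: [0.0, -0.2, -3.8]
opening: 0.134
```

```bash
python3 - <<'E'
from p import *
where();print(incase(pose()[0]))
E
```

```text
t 15.5 [646.2 -21.9 105.7] yaw 13.57 tilt 0.13 F [ 0.  -0.2 -3.8] op 0.134 q [ 0.02  0.91 -0.1   1.61  0.14  0.62 -1.5 ]
[ -8.2233504   -1.08114954 105.67965573]
```

{"name": "carry_out", "arguments": {"motion": [[[0,0,7,0,0,0,0],[0,0,7,0,0,0,0],[0,0,6,0,0,0,0],[0,0,2,0,0,0,0],[0,0,0,0,0,0,0]]]}}

```text
clock: 16.0
tool_pos: [0.6466, -0.0219, 0.084]
eef_rot: [0.993, 0.118, 0.001, 0.001]
contact_force: [0.1, -0.3, -2.4]
opening: 0.133
```

{"name": "carry_out", "arguments": {"motion": [[[0,0,2,0,0,0,0],[0,0,2,0,0,0,0],[0,0,0,0,0,0,0]]]}}

```text
clock: 16.3
tool_pos: [0.6474, -0.0219, 0.0817]
eef_rot: [0.993, 0.118, 0.002, 0.001]
contact_force: [-0.0, -0.2, 3.4]
opening: 0.131
```

```bash
python3 - <<'E'
from p import *
where();print(incase(pose()[0]))
E
```

```text
t 16.3 [647.4 -21.9  81.7] yaw 13.56 tilt 0.27 F [-0.  -0.2  3.4] op 0.131 q [ 0.01  0.95 -0.1   1.62  0.15  0.58 -1.5 ]
[-7.01001933 -1.37061987 81.70614504]
```

{"name": "carry_out", "arguments": {"motion": [[[0,0,1,0,0,0,0],[0,0,0,0,0,0,20],[0,0,0,0,0,0,40],[0,0,0,0,0,0,50],[0,0,-10,0,0,0,50],[0,0,-40,0,0,0,50],[0,0,-40,0,0,0,50],[0,0,-30,0,0,0,50]]]}}

```text
clock: 17.1
tool_pos: [0.6473, -0.0217, 0.2026]
eef_rot: [0.993, 0.118, 0.003, 0.001]
contact_force: [0.9, -0.5, -0.6]
opening: 0.498
```

```bash
python3 - <<'E'
from p import *
where()
b=np.array(pose()[0])
plan([(490,-300,215,-20.,44)],claw=95)
E
```

```text
t 17.1 [647.3 -21.7 202.6] yaw 13.57 tilt 0.36 F [ 0.9 -0.5 -0.6] op 0.498 q [ 0.03  0.78 -0.12  1.56  0.12  0.8  -1.48]
[[[-27,29,-2,0,-0.001,0.073,95],[-25,31,-2,0,-0.001,0.073,95],[-23,33,-1,0,-0.001,0.073,95],[-20,34,-2,0,-0.001,0.073,95],[-18,36,-1,0,-0.001,0.073,95],[-15,37,-1,0,0,0.074,95],[-12,38,-2,0.001,-0.001,0.073,95],[-9.6,39.4,-1.4,0,0,0.074,95]]]
end [ 490. -300.  215.] -20.01 8
```

{"name": "carry_out", "arguments": {"motion": [[[-27,29,-2,0,0,0.073,95],[-25,31,-2,0,0,0.073,95],[-23,33,-1,0,0,0.073,95],[-20,34,-2,0,0,0.073,95],[-18,36,-1,0,0,0.073,95],[-15,37,-1,0,0,0.074,95],[-12,38,-2,0,0,0.073,95],[-10,39,-1,0,0,0.074,95]]]}}

```text
clock: 17.9
tool_pos: [0.4884, -0.3009, 0.2124]
eef_rot: [0.985, -0.175, 0.002, 0.001]
contact_force: [0.3, 0.6, 0.4]
opening: 0.954
```

{"name": "carry_out", "arguments": {"motion": [[[0,0,0,0,0,0,95],[0,0,0,0,0,0,95]]]}}

```text
clock: 18.1
tool_pos: [0.4886, -0.3004, 0.2121]
eef_rot: [0.985, -0.175, 0.002, 0.001]
contact_force: [0.4, 0.7, -0.1]
opening: 0.95
```

```bash
python3 - <<'E'
from p import *
where()
for n,f,rt in (("top","t",(398,222,40,36)),("side","s",(365,172,40,48))):
    d=np.load(f"pics/{f}.npy",allow_pickle=True).item();g=cv2.cvtColor(d["pixels"],cv2.COLOR_RGB2GRAY);x,y,w,h=rt
    for th in (40,60):
        m=np.zeros(g.shape,np.uint8);m[y:y+h,x:x+w]=g[y:y+h,x:x+w]<th
        k,l,st,c=cv2.connectedComponentsWithStats(m);k=1+st[1:,4].argmax()
        W=onz(d,np.argwhere(l==k)[:,::-1].astype(float),.085)[:,:2]*1e3
        o=np.array(d["origin"][:2])*1e3;u=W.mean(0)-o;u/=np.linalg.norm(u);v=np.array([-u[1],u[0]])
        a=W@u;b=W@v;print(n,th,st[k],"centre",(u*(a.max()+1-30)+v*(b.max()+b.min())/2).round(1),"width",np.ptp(b).round(1))
t=eyes.snapshot("top");s=eyes.snapshot("side")
np.save("pics/t4.npy",t,allow_pickle=True);np.save("pics/s4.npy",s,allow_pickle=True)
cv2.imwrite("pics/m5.png",cv2.convertScaleAbs(np.hstack([cv2.resize(t["pixels"][135:270,250:355,::-1],(400,514),interpolation=2),cv2.resize(s["pixels"][170:298,200:300,::-1],(400,514),interpolation=2)]),alpha=1.2))
E
```

```text
t 18.1 [ 488.6 -300.4  212.1] yaw -20.11 tilt 0.25 F [ 0.4  0.7 -0.1] op 0.95 q [ 0.48  0.68 -0.01  1.78  0.01  0.67 -1.46]
top 40 [402 227  27  27 518] centre [ 492.9 -309.7] width 56.2
top 60 [398 227  32  31 700] centre [ 492.2 -312.5] width 62.5
side 40 [372 177  28  41 873] centre [ 493.2 -311.7] width 59.6
side 60 [372 177  33  42 998] centre [ 488.2 -316.7] width 72.9
```

View pics/m5.png

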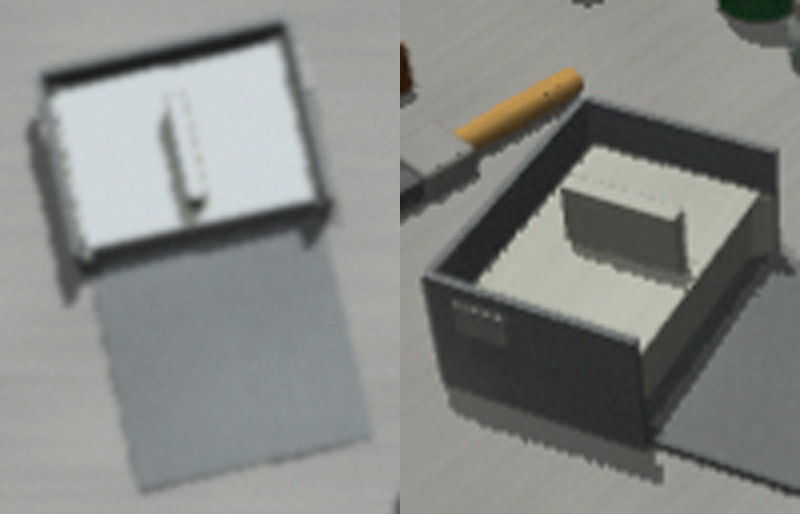

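The divider sits level between the walls, rib up (180,150 in the top crop), with the lip at the front and the play spread evenly. Next is the tub, with its centre at about (493,-311) mm.

```bash
python3 - <<'E'
from p import *
plan([(493,-311,140,-20,40),(493,-311,75,-20,25)],claw=95)
E
```

```text
[[[3,6,36,-0.001,-0.002,0.001,95],[4,5.2,35.8,0,-0.002,0.001,95],[0,0,22,0,0,0,95],[0,0,22,0,0,0,95],[-0.1,0,21,0,0,0,95]]]
end [ 492.9 -311.    75. ] -19.98 5
```

{"name": "carry_out", "arguments": {"motion": [[[3,6,36,0,-0.002,0,95],[4,5,36,0,-0.002,0,95],[0,0,0,0,0,0,95],[0,0,0,0,0,0,95]]]}}

```text
clock: 18.6
tool_pos: [0.4926, -0.3109, 0.1396]
eef_rot: [0.985, -0.173, -0.001, -0.0]
contact_force: [0.4, -0.4, 1.0]
opening: 0.951
```

```bash
python3 - <<'E'
from p import *
where()
plan([(493,-311,75,-20,25)],claw=95)
E
```

```text
t 18.6 [ 492.6 -310.9  139.6] yaw -19.88 tilt 0.09 F [ 0.4 -0.4  1. ] op 0.951 q [ 0.49  0.8  -0.01  1.8   0.02  0.54 -1.45]
[[[0,0,22,0,0,0.001,95],[0,0,21,0,0.001,0.001,95],[0.5,0,21.6,-0.001,0,0,95]]]
end [ 493. -311.   75.] -20.0 3
```

{"name": "carry_out", "arguments": {"motion": [[[0,0,22,0,0,0,95],[0,0,22,0,0,0,95],[0,0,21,0,0,0,95],[0,0,0,0,0,0,95],[0,0,0,0,0,0,85],[0,0,0,0,0,0,77]]], "squeeze": 20}}

```text
clock: 19.2
tool_pos: [0.4932, -0.3127, 0.0766]
eef_rot: [0.985, -0.173, 0.001, 0.001]
contact_force: [-0.8, -0.3, -0.3]
opening: 0.791
```

{"name": "carry_out", "arguments": {"motion": [[[0,0,0,0,0,0,74],[0,0,0,0,0,0,74]]]}}

```text
clock: 19.4
tool_pos: [0.4924, -0.3127, 0.0755]
eef_rot: [0.985, -0.174, 0.001, 0.0]
contact_force: [0.8, 0.2, -0.2]
opening: 0.739
```

```bash
python3 - <<'E'
from p import *
where()
t=eyes.snapshot("side")
cv2.imwrite("pics/m6.png",cv2.convertScaleAbs(cv2.resize(t["pixels"][130:250,320:450,::-1],(650,600),interpolation=2),alpha=1.4))
E
```

```text
t 19.4 [ 492.4 -312.7   75.5] yaw -20.0 tilt 0.08 F [ 0.8  0.2 -0.2] op 0.739 q [ 0.49  0.9  -0.01  1.82  0.02  0.41 -1.46]
```

View pics/m6.png

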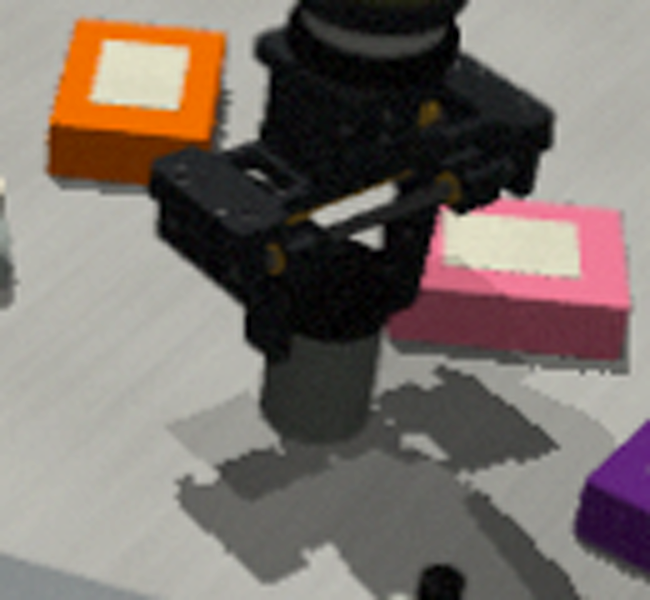

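The tub stands upright between the fingers (body at about (320,390)) with the jaw gap near 65 mm and no side force. Closing, then lifting.

{"name": "carry_out", "arguments": {"motion": [[[0,0,0,0,0,0,70],[0,0,0,0,0,0,66],[0,0,0,0,0,0,60],[0,0,0,0,0,0,55],[0,0,0,0,0,0,55]]], "squeeze": 25}}

```text
clock: 19.95
tool_pos: [0.4921, -0.3123, 0.0747]
eef_rot: [0.985, -0.174, -0.0, 0.0]
contact_force: [0.3, 1.3, 4.0]
opening: 0.667
```

{"name": "carry_out", "arguments": {"motion": [[[0,0,-10,0,0,0,55],[0,0,-25,0,0,0,55],[0,0,-35,0,0,0,55],[0,0,-35,0,0,0,55],[0,0,-25,0,0,0,55],[0,0,0,0,0,0,55],[0,0,0,0,0,0,55]]]}}

```text
clock: 20.65
tool_pos: [0.4915, -0.3123, 0.2045]
eef_rot: [0.985, -0.174, -0.0, 0.0]
contact_force: [-0.2, 1.0, -2.9]
opening: 0.669
```

```bash
python3 - <<'E'
from p import *
where()
plan([(*case(2,-42.4),205,13.7,30)],claw=55)
E
```

```text
t 20.65 [ 491.5 -312.3  204.5] yaw -20.01 tilt 0.05 F [-0.2  1.  -2.9] op 0.669 q [ 0.49  0.7  -0.01  1.76  0.01  0.68 -1.45]
[[[7,-27,0,0,0,-0.053,55],[8,-27,0,0,0,-0.054,55],[10,-26,0,0,0,-0.053,55],[11,-25,0,0,0,-0.054,55],[13,-25,0,0,0,-0.053,55],[14,-24,0,0,0,-0.054,55],[15,-23,0,0,0,-0.053,55],[16,-23,0,0,0,-0.054,55]]]
[[[18,-22,0,0,0,-0.053,55],[19,-21,0,0,0,-0.054,55],[19.9,-19.1,-0.7,0,0.001,-0.053,55]]]
end [665.9 -59.6 205. ] 13.68 11
```

{"name": "carry_out", "arguments": {"motion": [[[7,-27,0,0,0,-0.053,55],[8,-27,0,0,0,-0.054,55],[10,-26,0,0,0,-0.053,55],[11,-25,0,0,0,-0.054,55],[13,-25,0,0,0,-0.053,55],[14,-24,0,0,0,-0.054,55],[15,-23,0,0,0,-0.053,55],[16,-23,0,0,0,-0.054,55]]]}}

```text
clock: 21.45
tool_pos: [0.6171, -0.1278, 0.202]
eef_rot: [0.999, 0.041, -0.003, -0.0]
contact_force: [0.9, 0.3, -3.1]
opening: 0.668
```

{"name": "carry_out", "arguments": {"motion": [[[18,-22,0,0,0,-0.053,55],[19,-21,0,0,0,-0.054,55],[20,-19,0,0,0,-0.053,55],[0,0,0,0,0,0,55],[0,0,0,0,0,0,55],[0,0,0,0,0,0,55]]]}}

```text
clock: 22.05
tool_pos: [0.665, -0.0614, 0.2029]
eef_rot: [0.993, 0.118, -0.002, 0.001]
contact_force: [-0.3, -0.8, -2.1]
opening: 0.671
```

```bash
python3 - <<'E'
from p import *
where();print(incase(pose()[0]))
plan([(*case(2,-42.4),140,13.7,30)],claw=55)
E
```

```text
t 22.05 [665.  -61.4 202.9] yaw 13.58 tilt 0.25 F [-0.3 -0.8 -2.1] op 0.671 q [ 0.09  0.81 -0.13  1.48  0.12  0.86 -1.42]
[  0.722091   -43.9644478  202.87874225]
[[[1,-1,21,0,0.001,-0.001,55],[0,0,21,0,0.002,-0.001,55],[0.5,-0.6,20.9,0.001,0.001,0,55]]]
end [665.9 -59.6 140. ] 13.69 3
```

{"name": "carry_out", "arguments": {"motion": [[[1,-1,21,0,0.001,0,55],[0,0,21,0,0.002,0,55],[0.5,-0.6,15,0,0.001,0,55],[0,0,10,0,0,0,55],[0,0,3,0,0,0,55],[0,0,0,0,0,0,55],[0,0,0,0,0,0,55]]]}}

```text
clock: 22.75
tool_pos: [0.6682, -0.058, 0.1352]
eef_rot: [0.993, 0.119, 0.002, -0.0]
contact_force: [0.4, -0.9, -1.9]
opening: 0.671
```

{"name": "carry_out", "arguments": {"motion": [[[0,0,1,0,0,0,55],[0,0,1,0,0,0,55],[0,0,0,0,0,0,55]]]}}

```text
clock: 23.05
tool_pos: [0.6677, -0.0579, 0.1326]
eef_rot: [0.993, 0.119, 0.002, -0.0]
contact_force: [0.2, -0.4, -2.1]
opening: 0.668
```

```bash
python3 - <<'E'
from p import *
where();print(incase(pose()[0]))
E
```

```text
t 23.05 [667.7 -57.9 132.6] yaw 13.69 tilt 0.21 F [ 0.2 -0.4 -2.1] op 0.668 q [ 0.08  0.9  -0.12  1.52  0.14  0.72 -1.43]
[  4.15103017 -41.12521659 132.61772629]
```

{"name": "carry_out", "arguments": {"motion": [[[-1.5,1.5,1,0,0,0,55],[0,0,1,0,0,0,55],[0,0,1,0,0,0,55],[0,0,0,0,0,0,55]]]}}

```text
clock: 23.45
tool_pos: [0.6664, -0.0596, 0.1292]
eef_rot: [0.993, 0.119, 0.002, -0.0]
contact_force: [0.6, 0.3, -3.1]
opening: 0.667
```

{"name": "carry_out", "arguments": {"motion": [[[0,0,1,0,0,0,55],[0,0,1,0,0,0,55],[0,0,0,0,0,0,55]]]}}

```text
clock: 23.75
tool_pos: [0.6669, -0.0595, 0.1278]
eef_rot: [0.993, 0.119, 0.002, -0.0]
contact_force: [-0.4, -0.6, 0.4]
opening: 0.668
```

{"name": "carry_out", "arguments": {"motion": [[[0,0,0.6,0,0,0,55],[0,0,0,0,0,0,55],[0,0,0,0,0,0,70],[0,0,0,0,0,0,80],[0,0,0,0,0,0,92],[0,0,0,0,0,0,92],[0,0,-10,0,0,0,92],[0,0,-20,0,0,0,92]]]}}

```text
clock: 24.55
tool_pos: [0.6653, -0.0597, 0.156]
eef_rot: [0.993, 0.119, 0.0, -0.0]
contact_force: [-0.2, -0.1, 0.2]
opening: 0.917
```

{"name": "carry_out", "arguments": {"motion": [[[0,0,-35,0,0,0,92],[0,0,-35,0,0,0,92],[-20,30,-5,0,0,0,92],[-25,40,0,0,0,0,92],[-25,40,0,0,0,0,92],[-25,40,0,0,0,0,92],[-25,40,0,0,0,0,92],[-15,20,0,0,0,0,92]]]}}

```text
clock: 25.35
tool_pos: [0.5823, -0.3018, 0.2321]
eef_rot: [0.993, 0.116, 0.001, 0.002]
contact_force: [-0.0, -0.7, 0.1]
opening: 0.92
```

```bash
python3 - <<'E'
from p import *
where()
t=eyes.snapshot("top");s=eyes.snapshot("side")
cv2.imwrite("pics/m7.png",cv2.convertScaleAbs(np.hstack([cv2.resize(t["pixels"][130:270,240:360,::-1],(400,466),interpolation=2),cv2.resize(s["pixels"][150:300,195:325,::-1],(400,466),interpolation=2)]),alpha=1.2))
# unchanged bystanders: compare with first picture
a=np.load("pics/t.npy",allow_pickle=True).item()["pixels"].astype(int);b=t["pixels"].astype(int)
for n,(x,y,w) in dict(jar=(407,155,16),vblock=(162,168,20),plug=(215,287,10),clamp=(365,296,16)).items(): print(n,np.abs(a-b)[y-w:y+w,x-w:x+w].mean().round(1))
E
```

```text
t 25.35 [ 582.3 -301.8  232.1] yaw 13.34 tilt 0.24 F [-0.  -0.7  0.1] op 0.92 q [ 0.49  0.76 -0.16  1.5   0.15  0.89 -1.06]
jar 25.1
vblock 13.4
plug 20.2
clamp 45.5
```

View pics/m7.png

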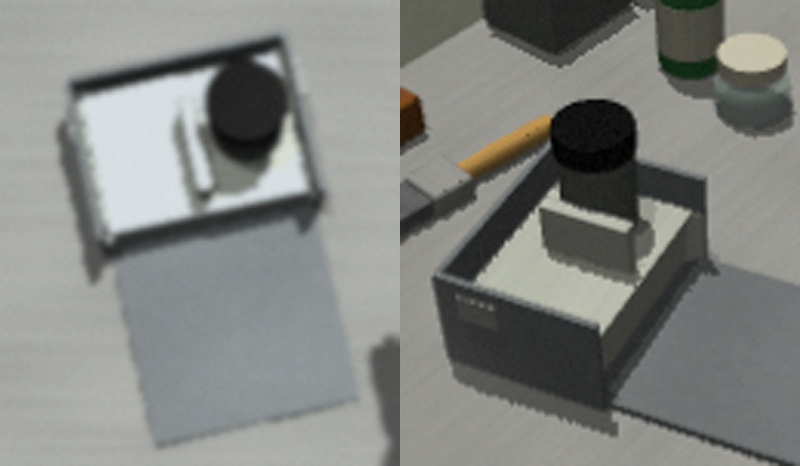

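```bash
python3 - <<'E'
from p import *
t=eyes.snapshot("side");cv2.imwrite("pics/fin.png",t["pixels"][:,:,::-1])
E
```

```text
(no output)
```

View pics/fin.png

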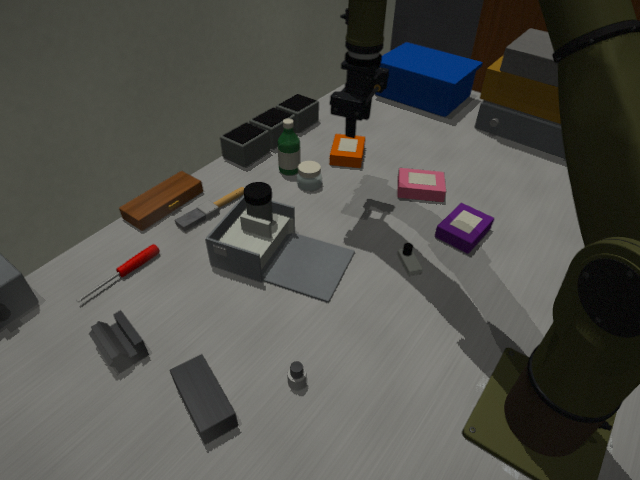

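The side view shows the packed case. The jar (310,175), V-block (118,342), plug (297,375) and clamp (409,258) are at their original pixels, and the arm is clear of everything. Handing in.

```bash
python3 -c "
from plant import ticket
print(ticket.finish_job())"
```

```text
the job is handed in; nothing more can be done
None
```

The case is packed and handed in at about 25.5 s on the robot's clock; finish_job gave no verdict.

- **Lens box:** I squared it up with a nudge from the side, then pushed it in until the tool stopped moving and the force rose to about 12 N. The picture taken right after shows it fully back, about 2–3 mm off the middle.
- **Divider:** it lies flat on the rails, rib up and lip at the open front. Contact came about 2 mm higher than I had worked out, but the picture after release shows it seated level.
- **Tub:** it stands upright beside the rib at about divider y = -41 mm. It touched the plate at the height I expected.
- **Final pictures:** both cameras show all three in place, the gripper open and clear, and no contact force.
- **Check that disagreed:** an automatic before/after comparison around the jar, V-block, plug gauge and clamp showed brightness differences. I put these down to exposure and the arm's shadow, because in the last side view all four stand at the same pixels as at the start.

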